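# Line up the clay figures by height

### The arm

A 6-joint arm with a two-finger parallel gripper is mounted at the origin on the work surface. World frame = base frame: x ahead of the robot, y to its left, z up, the work surface at z = 0. Lengths are in m, angles in rad, forces in N, time in s.
With the tool pointing down it reaches from about 0.35 to 0.775 m from the base axis. Payload 5.5 kg.
Tool frame: the origin (TCP) lies at the very end of the fingers, on their centre line; the grasp point (between the pads) lies 19 mm behind it; z points along the fingers, y is the line along which they close (so a half turn about z gives the same grasp; the last joint's range is limited). The gripper opens to 85 mm and grips with 20 to 120 N. Pads are 22 mm wide; open, the fingers measure 114 mm over their backs; the gripper's body (76 mm by 85 mm) begins 54 mm behind the grasp point. The pads swing forward as they close: fully open they stand 13 mm farther back than shut.
Start: joints at [1.146, 0.313, 0.046, 1.304, 0, 1.431], TCP at [0.162, 0.552, 0.231] pointing down, gripper open.
Joint ranges: [-2.76, 2.76], [-0.86, 1.69], [-1.03, 1.26], [-2.2, 2.34], [-1.47, 1.5], [-3.14, 3.14]. Speed limits (rad/s): [2.57, 2.57, 3.14, 3.14, 3.14, 3.14].

### API

Orientations are given as a unit quaternion [w, x, y, z].
In Python, from workcell import get_state, read_camera, hand_in gives the robot as it stands.
- The arm moves only by the tool send_rows, never from a script. Its argument "increments" is a list of rows, each an object of numbers: "dx", "dy", "dz": the shift along the world's x, y, z in units of 25 mm (1.0 is 25 mm); "roll": the turn about the world's z in units of 8 degrees (1.0 is 8 degrees); "claw": the opening, from -1 (shut) to 1 (fully open). In form: [{"dx": .., "dy": .., "dz": .., "roll": .., "claw": ..}, ...]. A call has exactly 5 rows; each row is the pose to reach, as a shift and turn from the pose commanded when the call began; what a row does not reach only later rows make up. A row lasts 1/8 s, in which the tool goes at most 62.5 mm and 10.7 degrees, less where a joint would pass 70% of its speed; a pose out of reach is approached as far as the arm can. A call with a gripper value outside its range is refused whole. The fingers move at their own pace and stop on an object; "grip_force" is the grip in N (left out, the last holds). Time passes only in rows, so rows that repeat a pose let the fingers close, or fill a call up. It gives the time, the measured TCP pose, the force, the opening and the grip force at its end, in the units of the state.
- get_state(): the state, without advancing time (a new reading comes with each control period).
- read_camera(name): name is "scene" or "top" or "wrist"; returns a dict with "image" (420x560x3 uint8, blue, green, red), "fx", "fy", "cx", "cy" (pixels), "world_to_cam" (4x4, takes a point from world to camera coordinates). Camera axes: x right, y up, looking along -z (the intrinsics and any distortion apply to the point x, -y, -z); pixel columns grow to the right and rows downward; lengths in m; the calibration is good to about 2 mm. A picture is of the moment at which its call begins. There is no depth.
- hand_in(): hands the job in; it is judged then, once.
The state is a dict: "clock": time; "joint_pos": joint angles; "qvel": joint speeds; "tau": joint torques, N m; "tcp_pos": TCP position; "orientation": TCP orientation; "wrist_force": force on the tool from outside, world axes, zero at the start; "ft_torque": the same for the moment, N m; "finger_gap": finger opening in m; "grip_force": force on a finger pad.
Only numpy, scipy, OpenCV 4.12 (cv2) and the standard library are available. Lean on these libraries where they do the work, as an engineer would, in place of code of your own. Each camera call takes 0.05 s, during which the arm holds its last target. There are 200 camera calls.

### The job

Stand the four clay figures on the four cork discs of the display board, one on each disc, in order of height: the shortest on the disc nearest the brush pot, then rising to the tallest on the disc farthest from it. Set each one down gently, upright and centred on its disc, without dropping or knocking over any of them, and leave the brush pot where it is.

Things in the scene. Friction and masses are not known exactly. Their poses are not given: they have to be found in the camera images.
- figure_1: The shortest of four loose upright clay figures, 65 mm high, 80-280 g. All have a round foot 48 mm wide, 8 mm thick, a round robed body 31 mm wide (16 to 35 mm up; grip it there, from any side) and a 20 mm head. Origin: centre of underside, z up. Starts on the table in the front row, among the others, a jar and a wood block; neighbours in y, centres 80 mm or more apart.
- figure_2: The second shortest of four loose upright clay figures, 85 mm high, 80-280 g. All have a round foot 48 mm wide, 8 mm thick, a round robed body 31 mm wide (16 to 55 mm up; grip it there, from any side) and a 20 mm head. Origin: centre of underside, z up. Starts on the table in the front row, among the others, a jar and a wood block; neighbours in y, centres 80 mm or more apart.
- figure_3: The second tallest of four loose upright clay figures, 105 mm high, 80-280 g. All have a round foot 48 mm wide, 8 mm thick, a round robed body 31 mm wide (16 to 75 mm up; grip it there, from any side) and a 20 mm head. Origin: centre of underside, z up. Starts on the table in the front row, among the others, a jar and a wood block; neighbours in y, centres 80 mm or more apart.
- figure_4: The tallest of four loose upright clay figures, 125 mm high, 80-280 g. All have a round foot 48 mm wide, 8 mm thick, a round robed body 31 mm wide (16 to 95 mm up; grip it there, from any side) and a 20 mm head. Origin: centre of underside, z up. Starts on the table in the front row, among the others, a jar and a wood block; neighbours in y, centres 80 mm or more apart.
- disc_a: One of four alike cork discs, 54 mm wide, 4 mm thick, fixed in a row about 76 mm apart on a fixed plywood board (340 x 90 x 15 mm) behind the front row, roughly along y. One figure goes on each. Letters a-d say nothing of the order in the row. Origin: centre of the disc's underside, 15 mm above the table; a figure on it stands at 19 mm.
- disc_b: One of four alike cork discs, 54 mm wide, 4 mm thick, fixed in a row about 76 mm apart on a fixed plywood board (340 x 90 x 15 mm) behind the front row, roughly along y. One figure goes on each. Letters a-d say nothing of the order in the row. Origin: centre of the disc's underside, 15 mm above the table; a figure on it stands at 19 mm.
- disc_c: One of four alike cork discs, 54 mm wide, 4 mm thick, fixed in a row about 76 mm apart on a fixed plywood board (340 x 90 x 15 mm) behind the front row, roughly along y. One figure goes on each. Letters a-d say nothing of the order in the row. Origin: centre of the disc's underside, 15 mm above the table; a figure on it stands at 19 mm.
- disc_d: One of four alike cork discs, 54 mm wide, 4 mm thick, fixed in a row about 76 mm apart on a fixed plywood board (340 x 90 x 15 mm) behind the front row, roughly along y. One figure goes on each. Letters a-d say nothing of the order in the row. Origin: centre of the disc's underside, 15 mm above the table; a figure on it stands at 19 mm.
- brush_pot: White pot with a blue band, 77 mm wide, 80 mm high, full of upright brushes up to 170 mm high. Stands on the table past one or the other end of the board, in line with the row, about 130 mm from the nearest disc's centre (a blue bowl is past the other end). Loose, 0.6 kg. Origin: centre of underside.
There are look-alikes about, which are no part of the job. What is shaped like the figure_3 but green or white is not meant. What is shaped like the figure_2 but pink or turquoise is not meant.

How it is judged:
By the outcome, as a careful person would: the job done as asked, in the order asked, and still so for the second after the job is handed in, with the robot touching nothing.
It also fails if it takes over 128 s, if anything falls off the work surface, if the arm or the gripper's body presses on something with over 40 N, if the wrist force passes 120 N, or if a joint passes its speed limit or range.

## Working session

There is one attempt and no reset: what is moved stays moved. The work goes in short steps, Python scripts to look and compute and a tool call to move; the robot and the scene stay as the last step left them, time stands still between calls to the robot, and variables do not carry over. Pictures are saved under pics/ and viewed, at most 14 in all, crops included, and the job is handed in when it is done.

Besides the shell and the picture viewer there is one more tool, called after "Request:" by a JSON object that holds its "api" and its "payload". send_rows: Moves the arm, as the interface text tells. Its arguments: {"type":"object","properties":{"increments":{"type":"array","items":{"type":"object","properties":{"dx":{"type":"number"},"dy":{"type":"number"},"dz":{"type":"number"},"roll":{"type":"number"},"claw":{"type":"number"}}}},"grip_force":{"type":"number"}},"required":["increments"]}

```bash
mkdir -p pics
python3 - <<'E'
from workcell import *
import cv2
s=get_state();print({k:s[k] for k in('clock','tcp_pos','orientation','finger_gap','grip_force')})
for n in('scene','top'):
    c=read_camera(n);cv2.imwrite(f'pics/{n}0.png',c['image']);print(n,c['fx'],c['fy'],c['cx'],c['cy'],[k for k in c],c['world_to_cam'])
E
```

```text
{'clock': 0.0, 'tcp_pos': array([0.16134162, 0.55134115, 0.23039227]), 'orientation': array([-2.76702012e-04,  1.41928853e-01,  9.89876413e-01, -9.00118227e-04]), 'finger_gap': 0.08527931152812279, 'grip_force': 0.0}
scene 444.3341308413398 444.3341308413398 278.3218017796907 215.18699929728996 ['image', 'fx', 'fy', 'cx', 'cy', 'world_to_cam'] [[-0.23045622  0.97298641  0.01368881  0.13038122]
 [-0.81789447 -0.20130516  0.53900359  0.38392508]
 [ 0.52719879  0.11302073  0.84219223 -1.28834368]
 [ 0.          0.          0.          1.        ]]
top 419.5917305252252 419.5917305252252 278.60527967594317 218.3418223043987 ['image', 'fx', 'fy', 'cx', 'cy', 'world_to_cam'] [[ 0.03458007 -0.99938232  0.00626022  0.00395168]
 [ 0.97540864  0.03511355  0.21758911 -0.50455063]
 [-0.21767453 -0.00141797  0.97602038 -0.7023894 ]
 [ 0.          0.          0.          1.        ]]
```

View pics/scene0.png

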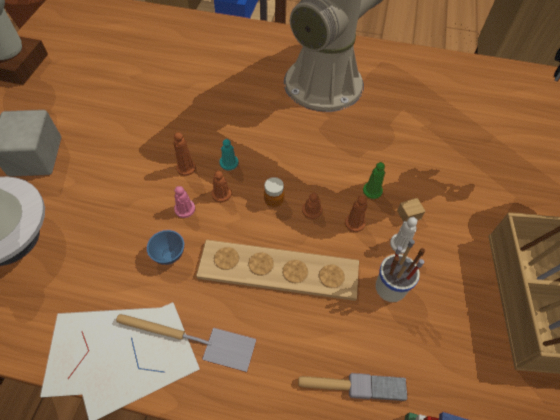

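View pics/top0.png

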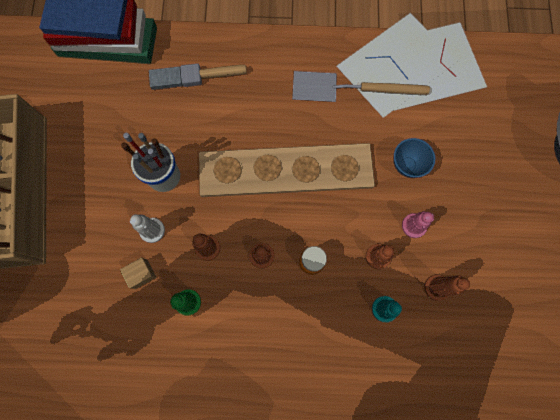

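The scene picture shows four brown figures at about (183,155), (221,187), (312,205) and (357,213), plus pink, turquoise, green and white look-alikes. The pot is at the right end (+y) and the discs are at (227,258) to (331,275). In the top picture the brown figures are at (445,287), (380,255), (261,255) and (206,246), and the discs at (228,169) to (345,168). Next I'll check an enlarged crop with masks.

```bash
cat > h.py <<'E'
import numpy as np, cv2
from workcell import *
def ray(c,u,v):
    T=np.array(c['world_to_cam']);R,t=T[:3,:3],T[:3,3]
    return -R.T@t, R.T@np.array([(u-c['cx'])/c['fx'],-(v-c['cy'])/c['fy'],-1.])
def plane(c,u,v,z):
    o,d=ray(c,u,v); return o+d*(z-o[2])/d[2]
def proj(c,p):
    T=np.array(c['world_to_cam']);q=T[:3,:3]@np.array(p)+T[:3,3]
    return np.array([c['cx']+c['fx']*q[0]/-q[2], c['cy']+c['fy']*q[1]/q[2]])
def brown(im):
    h=cv2.cvtColor(im,cv2.COLOR_BGR2HSV);return h
E
python3 - <<'E'
from h import *
c=read_camera('top');s=read_camera('scene')
a=cv2.resize(c['image'][140:310,185:475],None,fx=2.75,fy=2.75,interpolation=2)
cv2.imwrite('pics/ctop.png',a)
b=cv2.resize(s['image'][120:300,160:390],None,fx=3.3,fy=3.3,interpolation=2)
cv2.imwrite('pics/cscene.png',b)
lab=cv2.cvtColor(c['image'],cv2.COLOR_BGR2LAB)
for n,p in dict(f1=(261,255),f3=(206,246),f2=(380,255),f4=(460,284),f4b=(436,286),sh=(330,290),lit=(280,220),disc=(228,169),board=(215,185)).items(): print(n,c['image'][p[1],p[0]],lab[p[1],p[0]])
for p in((312,200),(312,212),(357,210),(221,185),(183,155),(335,205),(200,185)):print(p,s['image'][p[1],p[0]],cv2.cvtColor(s['image'],cv2.COLOR_BGR2LAB)[p[1],p[0]])
E
```

```text
f1 [22 40 82] [ 54 146 148]
f3 [ 6 31 59] [ 38 140 148]
f2 [ 32  56 104] [ 74 147 152]
f4 [ 39  60 115] [ 81 150 152]
f4b [17 33 60] [ 41 139 144]
sh [28 53 86] [ 65 140 150]
lit [ 37  78 134] [ 99 148 161]
disc [ 64 102 135] [116 136 154]
board [ 91 124 152] [138 134 150]
(312, 200) [33 56 96] [ 71 143 150]
(312, 212) [28 51 88] [ 65 142 149]
(357, 210) [33 54 93] [ 69 143 148]
(221, 185) [ 33  56 100] [ 73 145 150]
(183, 155) [ 35  59 103] [ 76 145 151]
(335, 205) [ 41  77 123] [ 95 144 157]
(200, 185) [ 50  92 145] [112 146 161]
```

View pics/ctop.png

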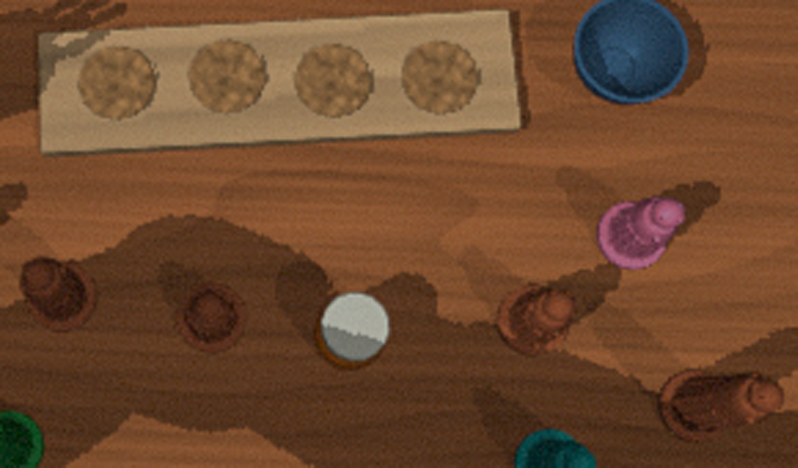

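View pics/cscene.png

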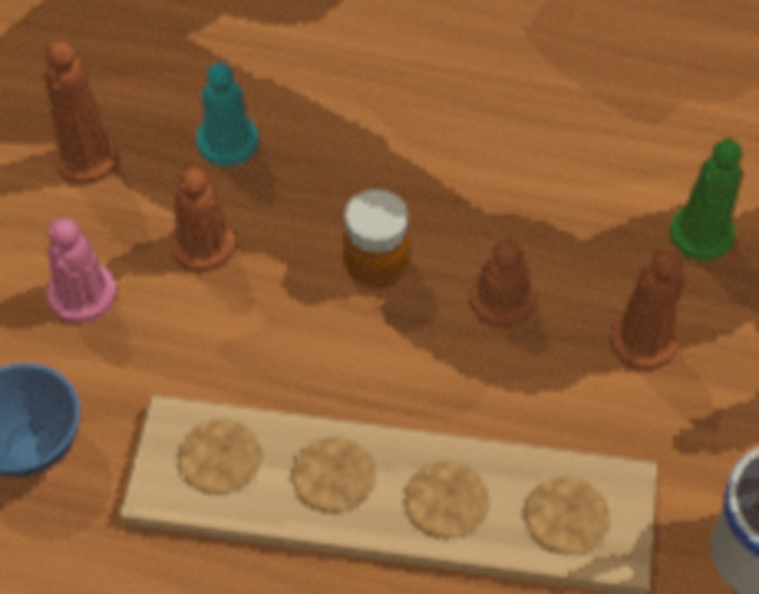

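The crops confirm the targets. The brown clay figures from shortest to tallest are at crop-top (211,317), (532,318), (60,294) and (700,403). The pink, turquoise and green ones are look-alikes, and the jar has a white lid. The pot is at the +y end, so the shortest figure goes on the leftmost disc in the top view.

```bash
cat > m.py <<'E'
from h import *
def blobs(c,kind):
    im=cv2.GaussianBlur(c['image'],(3,3),0).astype(float)+1
    lab=cv2.cvtColor(im.astype(np.uint8),cv2.COLOR_BGR2LAB).astype(float)
    if kind=='fig': m=((lab[...,1]-128)/(lab[...,2]-127)>0.76)&(lab[...,1]>136)&(lab[...,2]>138)
    m=m.astype(np.uint8)*255
    m=cv2.morphologyEx(m,cv2.MORPH_OPEN,np.ones((2,2)))
    return cv2.morphologyEx(m,cv2.MORPH_CLOSE,np.ones((3,3)))
E
python3 - <<'E'
from m import *
out=[]
for n,(x0,y0,x1,y1),gs in(('top',(185,140,475,310),None),('scene',(160,120,390,300),None)):
    c=read_camera(n);m=blobs(c,'fig')
    g=cv2.GaussianBlur(cv2.cvtColor(c['image'],cv2.COLOR_BGR2GRAY),(3,3),0)
    k=4; big=cv2.resize(g[y0:y1,x0:x1],None,fx=k,fy=k,interpolation=2)
    H=cv2.HoughCircles(big,cv2.HOUGH_GRADIENT,1,150 if n=='top' else 60,param1=80,param2=18,minRadius=46,maxRadius=62)
    for q in sorted(H[0].tolist()): 
        u,v=q[0]/k+x0-.4,q[1]/k+y0-.4; print(n,np.round((u,v,q[2]/k),1),plane(c,u,v,.019).round(4),plane(c,u,v,.008).round(4))
    k,st,ce=None,None,None
    N,L,S,C=cv2.connectedComponentsWithStats(m)
    for i in range(1,N):
        if S[i,4]>60 and x0<C[i][0]<x1 and y0<C[i][1]<y1: print(' blob',S[i],C[i].round(1))
    out.append(cv2.resize(m[y0:y1,x0:x1],(400,300)))
cv2.imwrite('pics/mask.png',np.hstack(out))
E
```

```text
top [314.  258.5  12. ] [ 0.4383 -0.0465  0.019 ] [ 0.4397 -0.0474  0.008 ]
 blob [194 237  26  24 428] [205.7 247.9]
 blob [251 245  24  24 359] [262.7 256.3]
 blob [368 245  27  24 477] [380.4 256.4]
 blob [427 276  43  26 689] [446.8 287.2]
scene [274.2 179.   13.2] [ 0.3879 -0.0526  0.019 ] [ 0.3797 -0.0545  0.008 ]m.py:5: RuntimeWarning: divide by zero encountered in divide
  if kind=='fig': m=((lab[...,1]-128)/(lab[...,2]-127)>0.76)&(lab[...,1]>136)&(lab[...,2]>138)
m.py:5: RuntimeWarning: invalid value encountered in divide
  if kind=='fig': m=((lab[...,1]-128)/(lab[...,2]-127)>0.76)&(lab[...,1]>136)&(lab[...,2]>138)
```

View pics/mask.png

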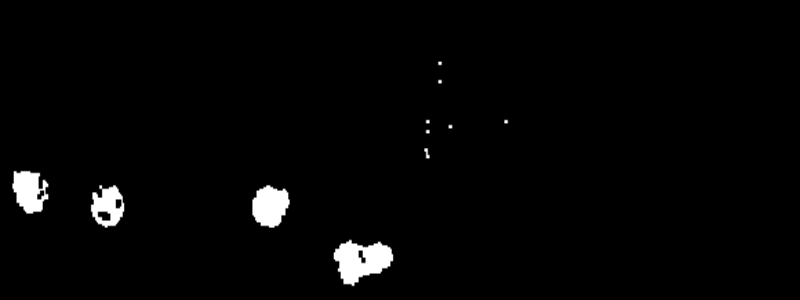

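The mask isolates the four clay figures in the top view only. Next I'll measure the discs by mask within the board and overlay the projected foot and disc circles to check both.

Run:
```python
from m import *
np.seterr(all='ignore')
c=read_camera('top');s=read_camera('scene')
F={'f1':(262.0,256.2),'f2':(379.3,256),'f3':(207.8,247.8),'f4':(438,288)}
P={k:plane(c,*v,.006) for k,v in F.items()}
def discs(c,pts,hr):
    lab=cv2.cvtColor(cv2.GaussianBlur(c['image'],(3,3),0),cv2.COLOR_BGR2LAB)
    r=[]
    for u,v in pts:
        w=lab[v-hr:v+hr+1,u-hr:u+hr+1,0]
        t,m=cv2.threshold(w,0,255,cv2.THRESH_BINARY_INV|cv2.THRESH_OTSU)
        m=cv2.morphologyEx(cv2.morphologyEx(m,cv2.MORPH_CLOSE,np.ones((5,5))),cv2.MORPH_OPEN,np.ones((5,5)))
        cn=max(cv2.findContours(m,0,1)[0],key=cv2.contourArea); e=cv2.fitEllipse(cn)
        r.append((u-hr+e[0][0],v-hr+e[0][1])); print(np.round(r[-1],1),np.round(e[1],1),plane(c,*r[-1],.019).round(4))
    return r
print('top');D=discs(c,[(228,169),(267,168),(306,168),(345,168)],17)
print('scene');discs(s,[(331,276),(295,271),(260,263),(226,258)],16)
for k,p in P.items(): print(k,p.round(4))
im=[]
DP=[plane(c,*d,.019) for d in D]
for q,(x0,y0,x1,y1),f in((c,(185,140,475,310),2.75),(s,(160,120,390,300),3.3)):
    a=cv2.resize(q['image'][y0:y1,x0:x1],None,fx=f,fy=f,interpolation=2)
    for pts,z,r in((P.values(),.008,.024),(DP,.019,.027)):
        for p in pts:
            cc=[((proj(q,(p[0]+r*np.cos(t),p[1]+r*np.sin(t),z))-(x0,y0)+.5)*f) for t in np.linspace(0,6.28,40)]
            cv2.polylines(a,[np.int32(cc)],True,(0,255,255),1)
    im.append(a)
cv2.imwrite('pics/ot.png',im[0]);cv2.imwrite('pics/os.png',im[1])
```

```text
top
[225.7 167.5] [26.  35.2] [0.6099 0.1283 0.019 ]
[267.5 167.3] [26.2 28.2] [0.6132 0.0469 0.019 ]
[306.  168.8] [25.7 28.4] [ 0.613  -0.0282  0.019 ]
[344.6 167.7] [25.3 28.2] [ 0.6179 -0.1034  0.019 ]
scene
[332.3 278.1] [22.3 33.1] [0.6125 0.1276 0.019 ]
[294.4 271.4] [23.6 25.6] [0.6162 0.0468 0.019 ]
[260.2 263.9] [22.6 25.7] [ 0.6162 -0.0281  0.019 ]
[225.7 258.4] [21.6 25.5] [ 0.6212 -0.1036  0.019 ]
f1 [0.4408 0.0506 0.006 ]
f2 [ 0.449  -0.1711  0.006 ]
f3 [0.4531 0.154  0.006 ]
f4 [ 0.393  -0.2795  0.006 ]
```

View pics/ot.png

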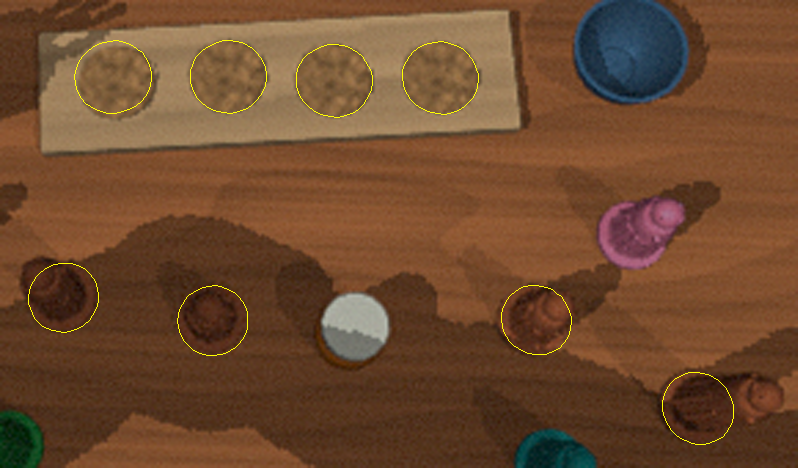

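View pics/os.png

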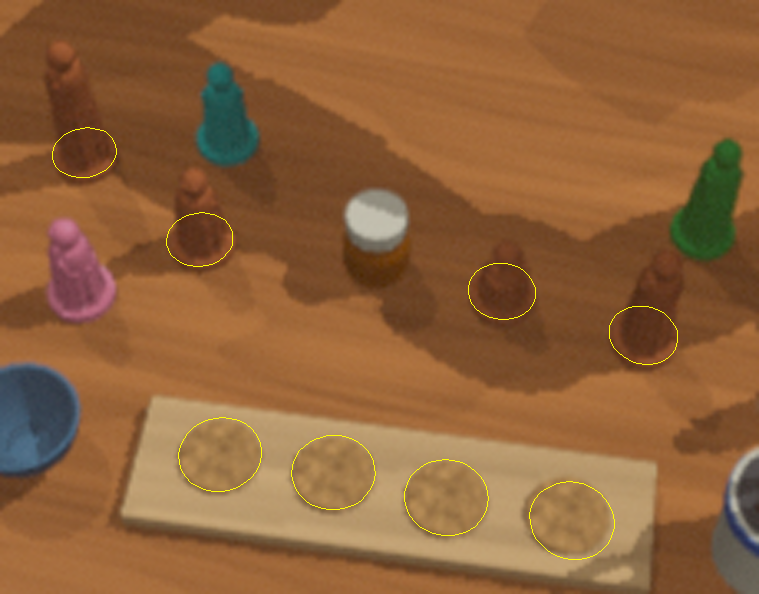

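The overlay shows the feet circles about 2–3 crop px too far right and down. The near-pot disc is really centred at crop (118,82) in top and (567,515) in scene, because shadow pulled its fit off. I'll move above figure_1 with the jaws turned along x and refine with the wrist camera.

Request:
{"api": "send_rows", "payload": {"increments": [{"dx": 1.2,"dy": -2,"dz": 0,"roll": -1,"claw": 1},{"dx": 2.4,"dy": -4,"dz": 0,"roll": -2,"claw": 1},{"dx": 3.6,"dy": -6,"dz": 0,"roll": -3,"claw": 1},{"dx": 4.8,"dy": -8,"dz": 0,"roll": -4,"claw": 1},{"dx": 6,"dy": -10,"dz": 0,"roll": -5,"claw": 1}], "grip_force": 30}}

```text
clock: 1.02
tcp_pos: [0.3123, 0.3004, 0.2316]
orientation: [0.0, 0.474, 0.881, 0.001]
wrist_force: [0.5, 1.1, -0.3]
finger_gap: 0.0855
grip_force: 0.0
```

Request:
{"api": "send_rows", "payload": {"increments": [{"dx": 1.3,"dy": -2.5,"dz": 0,"roll": -1,"claw": 1},{"dx": 2.6,"dy": -5,"dz": 0,"roll": -2,"claw": 1},{"dx": 3.9,"dy": -7.5,"dz": 0,"roll": -3,"claw": 1},{"dx": 5.2,"dy": -10,"dz": 0,"roll": -4.2,"claw": 1},{"dx": 5.2,"dy": -10,"dz": 0,"roll": -4.2,"claw": 1}]}}

```text
clock: 1.65
tcp_pos: [0.4428, 0.0491, 0.2315]
orientation: [0.001, 0.708, 0.706, 0.0]
wrist_force: [0.7, 0.8, 0.3]
finger_gap: 0.0854
grip_force: 0.0
```

Run:
```python
from h import *
c=read_camera('wrist');a=c['image'].copy()
print(c['world_to_cam'],c['fx'])
S={'f1':(.4427,.052,.008,.024),'f3':(.455,.1553,.008,.024),'a':(.608,.123,.019,.027),'b':(.6147,.0469,.019,.027),'c':(.6146,-.0282,.019,.027)}
for p in S.values():
    cv2.polylines(a,[np.int32([proj(c,(p[0]+p[3]*np.cos(t),p[1]+p[3]*np.sin(t),p[2])) for t in np.linspace(0,6.28,40)])],True,(0,255,255),1)
cv2.imwrite('pics/w1.png',cv2.resize(a,(800,600)))
print(get_state()['tcp_pos'],get_state()['joint_pos'])
```

```text
[[ 9.99996175e-01 -2.64736103e-03  8.00854112e-04 -4.42535353e-01]
 [ 2.76452831e-03  9.65630522e-01 -2.59903927e-01 -1.58496572e-02]
 [-8.52696474e-05  2.59905147e-01  9.65634148e-01 -3.90832806e-01]
 [ 0.00000000e+00  0.00000000e+00  0.00000000e+00  1.00000000e+00]] 376.63038387723964
[0.44440443 0.04717386 0.23136675] [-0.07281233  0.06373197 -0.26253708  1.24213212 -0.00207063  1.50141392]
```

View pics/w1.png

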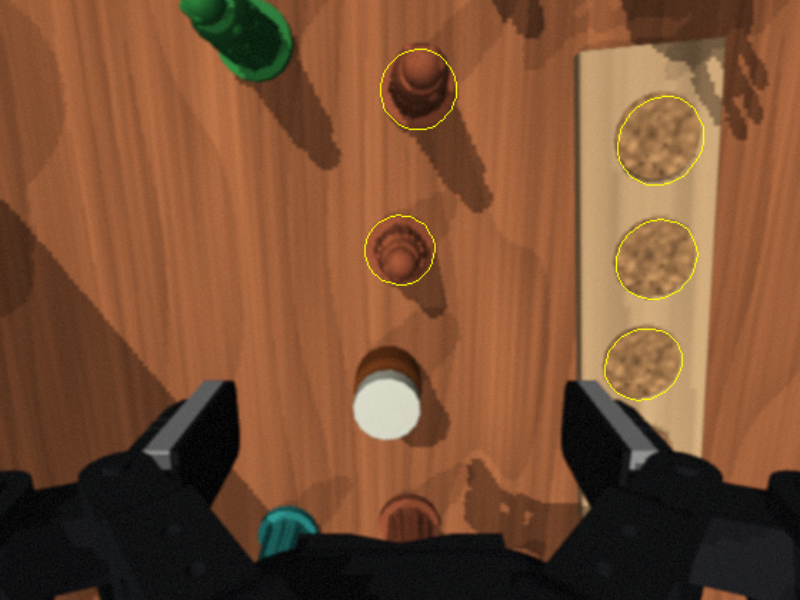

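The wrist view shows the projected circles sitting well on f1 (400,250), f3 (418,89) and discs a (660,140), b (656,259) and c (644,364). I'll lower partway and check how the measured pose tracks.

Request:
{"api": "send_rows", "payload": {"increments": [{"dx": 0,"dy": 0,"dz": -1.5,"roll": 0,"claw": 1},{"dx": 0,"dy": 0,"dz": -3,"roll": 0,"claw": 1},{"dx": 0,"dy": 0,"dz": -4.8,"roll": 0,"claw": 1},{"dx": 0,"dy": 0,"dz": -4.8,"roll": 0,"claw": 1},{"dx": 0,"dy": 0,"dz": -4.8,"roll": 0,"claw": 1}]}}

```text
clock: 2.33
tcp_pos: [0.4423, 0.052, 0.1127]
orientation: [0.001, 0.707, 0.708, 0.0]
wrist_force: [0.8, 0.7, 1.1]
finger_gap: 0.0855
grip_force: 0.0
```

Run:
```python
from h import *
for i in range(3):
    s=get_state();c=read_camera('wrist');T=np.array(c['world_to_cam']);print(s['clock'],s['tcp_pos'].round(4),s['joint_pos'].round(4),s['wrist_force'],(-T[:3,:3].T@T[:3,3]).round(4))
a=c['image'].copy()
p=(.4427,.052,.008,.024)
cv2.polylines(a,[np.int32([proj(c,(p[0]+p[3]*np.cos(t),p[1]+p[3]*np.sin(t),p[2])) for t in np.linspace(0,6.28,40)])],True,(0,255,255),1)
cv2.imwrite('pics/w2.png',a)
```

```text
2.325 [0.4423 0.052  0.1127] [-0.0636  0.1398 -0.4818  0.9478 -0.      1.5055] [0.76977557 0.65498138 1.06362802] [0.4417 0.1186 0.2548]
2.375 [0.443  0.0519 0.1132] [-0.0637  0.1392 -0.4811  0.9475  0.      1.5054] [ 0.30199773  0.45337452 -0.0272857 ] [0.4422 0.1185 0.2553]
2.425 [0.4432 0.0519 0.1134] [-0.0637  0.1389 -0.481   0.9473 -0.      1.5054] [ 0.04019454 -0.48543308 -0.00562764] [0.4423 0.1185 0.2555]
```

View pics/w2.png

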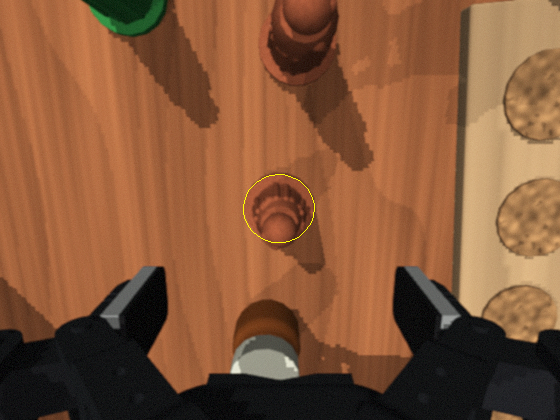

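The wrist view shows f1's foot (279,208) under the projected circle, and the measured pose agrees with the estimate to 1 mm. I'll descend and grip.

Request:
{"api": "send_rows", "payload": {"increments": [{"dx": 0,"dy": 0,"dz": -1.3,"roll": 0,"claw": 0.8},{"dx": 0,"dy": 0,"dz": -2.6,"roll": 0,"claw": 0.8},{"dx": 0,"dy": 0,"dz": -3.5,"roll": 0,"claw": 0.8},{"dx": 0,"dy": 0,"dz": -4.0,"roll": 0,"claw": 0.8},{"dx": 0,"dy": 0,"dz": -4.0,"roll": 0,"claw": 0.8}], "grip_force": 25}}

```text
clock: 3.1
tcp_pos: [0.4417, 0.0519, 0.0115]
orientation: [-0.0, 0.707, 0.708, -0.0]
wrist_force: [-0.4, 0.1, 0.3]
finger_gap: 0.0767
grip_force: 0.0
```

Request:
{"api": "send_rows", "payload": {"increments": [{"dx": 0,"dy": 0,"dz": 0,"roll": 0,"claw": 0},{"dx": 0,"dy": 0,"dz": 0,"roll": 0,"claw": -0.1},{"dx": 0,"dy": 0,"dz": 0,"roll": 0,"claw": -0.25},{"dx": 0,"dy": 0,"dz": 0,"roll": 0,"claw": -0.4},{"dx": 0,"dy": 0,"dz": 0,"roll": 0,"claw": -0.5}], "grip_force": 25}}

```text
clock: 3.72
tcp_pos: [0.4426, 0.0518, 0.0122]
orientation: [0.001, 0.707, 0.708, 0.001]
wrist_force: [-0.4, 0.4, 6.1]
finger_gap: 0.0297
grip_force: 24.7
```

Request:
{"api": "send_rows", "payload": {"increments": [{"dx": 0,"dy": 0,"dz": 0.2,"roll": 0,"claw": -0.6},{"dx": 0,"dy": 0,"dz": 0.7,"roll": 0,"claw": -0.6},{"dx": 0,"dy": 0,"dz": 1.5,"roll": 0,"claw": -0.6},{"dx": 0,"dy": 0,"dz": 2.2,"roll": 0,"claw": -0.6},{"dx": 0,"dy": 0,"dz": 2.4,"roll": 0,"claw": -0.6}]}}

```text
clock: 4.35
tcp_pos: [0.4424, 0.0518, 0.0728]
orientation: [0.001, 0.707, 0.708, 0.001]
wrist_force: [0.3, -0.1, -0.9]
finger_gap: 0.0297
grip_force: 25.0
```

Request:
{"api": "send_rows", "payload": {"increments": [{"dx": 1.2,"dy": 0.5,"dz": 0,"roll": 0,"claw": -0.6},{"dx": 3,"dy": 1.3,"dz": 0,"roll": 0,"claw": -0.6},{"dx": 5,"dy": 2.2,"dz": 0,"roll": 0,"claw": -0.6},{"dx": 6.2,"dy": 2.7,"dz": 0,"roll": 0,"claw": -0.6},{"dx": 6.6,"dy": 2.85,"dz": 0,"roll": 0,"claw": -0.6}]}}

```text
clock: 4.97
tcp_pos: [0.6077, 0.1238, 0.0705]
orientation: [-0.0, 0.706, 0.708, -0.0]
wrist_force: [-0.1, -0.7, -0.8]
finger_gap: 0.0302
grip_force: 25.1
```

Request:
{"api": "send_rows", "payload": {"increments": [{"dx": 0,"dy": 0,"dz": -0.2,"roll": 0,"claw": -0.6},{"dx": 0,"dy": 0,"dz": -0.4,"roll": 0,"claw": -0.6},{"dx": 0,"dy": 0,"dz": -0.8,"roll": 0,"claw": -0.6},{"dx": 0,"dy": 0,"dz": -1.0,"roll": 0,"claw": -0.6},{"dx": 0,"dy": 0,"dz": -1.0,"roll": 0,"claw": -0.6}]}}

```text
clock: 5.6
tcp_pos: [0.6058, 0.1229, 0.0457]
orientation: [-0.0, 0.707, 0.708, -0.0]
wrist_force: [-0.1, -0.5, -0.8]
finger_gap: 0.0297
grip_force: 25.1
```

```bash
cat > chk.py <<'E'
import sys
from h import *
n=sys.argv[1]; w=read_camera('wrist');c=read_camera('scene');s=get_state();print(s['clock'],s['tcp_pos'].round(4),s['finger_gap'],s['wrist_force'].round(1))
S=[(.608,.123),(.6147,.0469),(.616,-.0282),(.6195,-.1035)]
im=[]
for q,(x0,y0,x1,y1) in((w,(130,100,490,420)),(c,(190,190,410,310))):
    a=q['image'].copy()
    k=400/(x1-x0);a=cv2.resize(a[y0:y1,x0:x1],None,fx=k,fy=k,interpolation=2)
    for p in S:
        cv2.polylines(a,[np.int32([(proj(q,(p[0]+.027*np.cos(t),p[1]+.027*np.sin(t),.019))+.5-(x0,y0))*k for t in np.linspace(0,6.28,40)])],True,(0,255,255),1)
    im.append(cv2.copyMakeBorder(a,0,400-a.shape[0],0,0,0))
cv2.imwrite(f'pics/{n}.png',np.hstack(im))
E
python3 chk.py p1
```

```text
5.7 [0.6066 0.1231 0.0464] 0.029530104217779945 [-0.6 -0.6 -1. ]
```

View pics/p1.png

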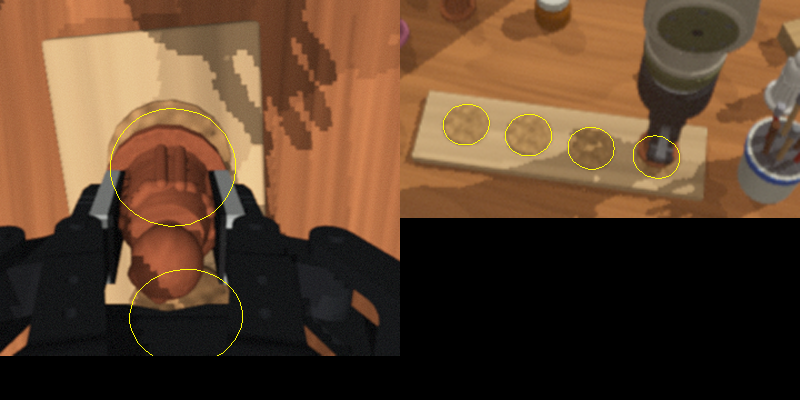

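The wrist view shows the held foot's far edge at crop row 125, with the real disc edge at row 98 and the projected one at 108, so disc a is a few mm farther in +y. I'll compute the gap between foot and disc from these edges.

Run:
```python
from h import *
c=read_camera('wrist');k=400/360
z=get_state()['tcp_pos'][2]
u=130+173/k
print('disc',plane(c,u,100+98/k,.019)-[0,.027,0],'foot',plane(c,u,100+125/k,z-.0125+.008)-[0,.024,0])
for l,r in((108,237),):print(plane(c,130+l/k,100+165/k,.019),plane(c,130+r/k,100+165/k,.019))
print('foot lr',plane(c,130+111/k,100+155/k,.042),plane(c,130+231/k,100+155/k,.042),get_state()['tcp_pos'])
```

```text
disc [0.60886684 0.12723295 0.019     ] foot [0.60855556 0.12505442 0.04211241]
[0.58098404 0.1246863  0.019     ] [0.63666233 0.12479204 0.019     ]
foot lr [0.58564539 0.13744258 0.042     ] [0.63012116 0.13752688 0.042     ] [0.60677819 0.12312747 0.04661241]
```

Request:
{"api": "send_rows", "payload": {"increments": [{"dx": 0.03,"dy": 0.08,"dz": -0.15,"roll": 0,"claw": -0.6},{"dx": 0.03,"dy": 0.08,"dz": -0.3,"roll": 0,"claw": -0.6},{"dx": 0.03,"dy": 0.08,"dz": -0.45,"roll": 0,"claw": -0.6},{"dx": 0.03,"dy": 0.08,"dz": -0.57,"roll": 0,"claw": -0.6},{"dx": 0.03,"dy": 0.08,"dz": -0.57,"roll": 0,"claw": -0.6}]}}

```text
clock: 6.38
tcp_pos: [0.6072, 0.1251, 0.0317]
orientation: [-0.0, 0.707, 0.708, -0.0]
wrist_force: [0.0, 0.8, -2.0]
finger_gap: 0.0297
grip_force: 25.1
```

Request:
{"api": "send_rows", "payload": {"increments": [{"dx": 0,"dy": 0,"dz": -0.02,"roll": 0,"claw": -0.6},{"dx": 0,"dy": 0,"dz": -0.04,"roll": 0,"claw": -0.6},{"dx": 0,"dy": 0,"dz": -0.06,"roll": 0,"claw": -0.6},{"dx": 0,"dy": 0,"dz": -0.06,"roll": 0,"claw": -0.6},{"dx": 0,"dy": 0,"dz": -0.06,"roll": 0,"claw": -0.6}]}}

```text
clock: 7.0
tcp_pos: [0.6074, 0.1251, 0.0312]
orientation: [0.0, 0.707, 0.708, 0.0]
wrist_force: [-2.8, -0.4, 4.9]
finger_gap: 0.0298
grip_force: 26.0
```

Request:
{"api": "send_rows", "payload": {"increments": [{"dx": 0,"dy": 0,"dz": 0,"roll": 0,"claw": -0.25},{"dx": 0,"dy": 0,"dz": 0,"roll": 0,"claw": -0.1},{"dx": 0,"dy": 0,"dz": 0,"roll": 0,"claw": 0.2},{"dx": 0,"dy": 0,"dz": 0,"roll": 0,"claw": 0.5},{"dx": 0,"dy": 0,"dz": 0,"roll": 0,"claw": 0.8}]}}

```text
clock: 7.62
tcp_pos: [0.6073, 0.1251, 0.0304]
orientation: [0.0, 0.707, 0.708, -0.0]
wrist_force: [0.0, -0.8, -0.5]
finger_gap: 0.0764
grip_force: 0.0
```

Request:
{"api": "send_rows", "payload": {"increments": [{"dx": 0,"dy": 0,"dz": 0,"roll": 0,"claw": 0.8},{"dx": 0,"dy": 0,"dz": 1.2,"roll": 0,"claw": 0.8},{"dx": 0,"dy": 0,"dz": 3,"roll": 0,"claw": 0.8},{"dx": 0,"dy": 0,"dz": 5,"roll": 0,"claw": 0.8},{"dx": 0,"dy": 0,"dz": 6,"roll": 0,"claw": 0.8}]}}

```text
clock: 8.25
tcp_pos: [0.6086, 0.1252, 0.184]
orientation: [0.001, 0.707, 0.708, 0.002]
wrist_force: [0.3, -0.3, -0.3]
finger_gap: 0.077
grip_force: 0.0
```

Run:
```python
from h import *
np.set_printoptions(suppress=True)
for i in range(3): w=read_camera('wrist')
s=read_camera('scene');print(get_state()['tcp_pos'])
C=[(.6088,.127,.019,.027),(.608,.126,.027,.024),(.6155,.0485,.019,.027)]
im=[]
for q,(x0,y0,x1,y1) in((w,(200,130,400,330)),(s,(230,200,350,320))):
    k=400/(x1-x0);a=cv2.resize(q['image'][y0:y1,x0:x1],None,fx=k,fy=k,interpolation=2)
    for p in C: cv2.polylines(a,[np.int32([(proj(q,(p[0]+p[3]*np.cos(t),p[1]+p[3]*np.sin(t),p[2]))+.5-(x0,y0))*k for t in np.linspace(0,6.28,40)])],True,(0,255,255),1)
    im.append(a)
cv2.imwrite('pics/p2.png',np.hstack(im))
```

```text
[0.6073999  0.12514857 0.18048166]
```

View pics/p2.png

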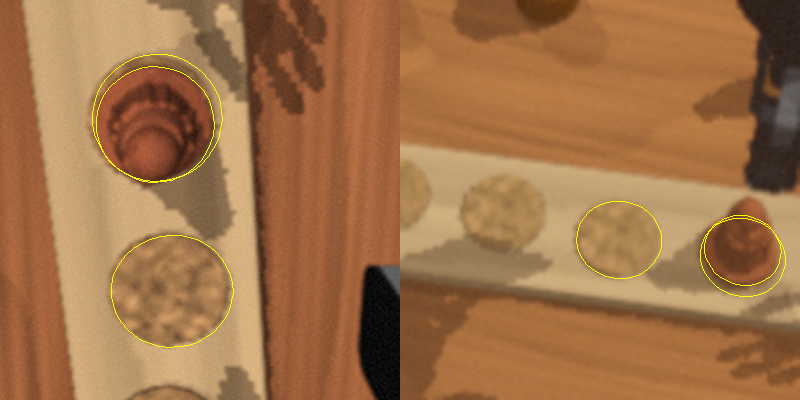

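The views show figure_1 upright and centred on disc a, within about 2 mm. The circle for disc b fits at (.6155,.0485). Next I'll move over figure_2.

Request:
{"api": "send_rows", "payload": {"increments": [{"dx": -1.3,"dy": -2.4,"dz": 0,"roll": 0,"claw": 0.8},{"dx": -2.6,"dy": -4.8,"dz": 0,"roll": 0,"claw": 0.8},{"dx": -3.9,"dy": -7.2,"dz": 0,"roll": 0,"claw": 0.8},{"dx": -5.2,"dy": -9.6,"dz": 0,"roll": 0,"claw": 0.8},{"dx": -6.25,"dy": -11.8,"dz": 0,"roll": 0,"claw": 0.8}]}}

```text
clock: 9.07
tcp_pos: [0.4583, -0.1516, 0.1787]
orientation: [-0.001, 0.706, 0.708, -0.0]
wrist_force: [0.2, -0.3, -1.0]
finger_gap: 0.0769
grip_force: 0.0
```

```bash
cat > f.py <<'E'
import sys
from m import *
np.seterr(all='ignore')
# foot of figure under the wrist camera: far (+y) half of foot circle from the clay mask
hz=float(sys.argv[1]); gx,gy=float(sys.argv[2]),float(sys.argv[3])
for i in range(4): c=read_camera('wrist')
g=proj(c,(gx,gy,.008)); print(get_state()['clock'],get_state()['tcp_pos'].round(4),g.round(1))
a=c['image'];x0,y0=int(g[0])-70,max(0,int(g[1])-70);k=4
b=cv2.resize(a[y0:y0+140,x0:x0+140],None,fx=k,fy=k,interpolation=2)
cv2.polylines(b,[np.int32([(proj(c,(gx+.024*np.cos(t),gy+.024*np.sin(t),hz))+.5-(x0,y0))*k for t in np.linspace(0,6.28,40)])],True,(0,255,255),1)
cv2.imwrite(f'pics/{sys.argv[4]}.png',b)
E
python3 f.py .008 .451 -.170 f2
```

```text
9.275 [ 0.4591 -0.1514  0.1791] [272.5 209.5]
```

View pics/f2.png

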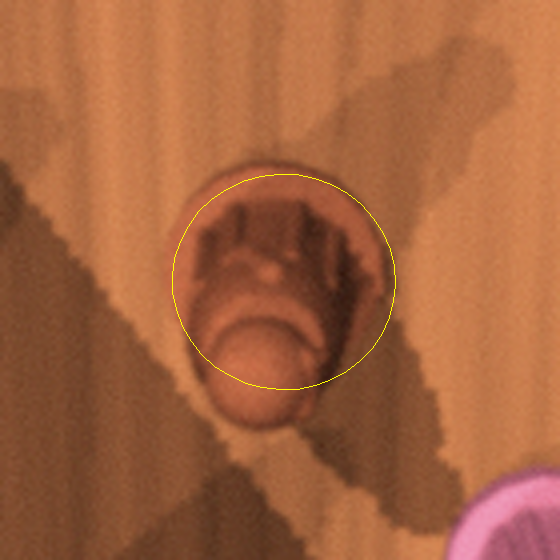

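The crop shows figure_2's foot about 1.5 mm lower in x and 3 mm higher in y than the circle, so it stands at (.4495,-.167). I'll move there, descend and grip at mid-body.

Request:
{"api": "send_rows", "payload": {"increments": [{"dx": -0.2,"dy": -0.3,"dz": 0,"roll": 0,"claw": 0.8},{"dx": -0.4,"dy": -0.66,"dz": -1,"roll": 0,"claw": 0.8},{"dx": -0.4,"dy": -0.66,"dz": -2.7,"roll": 0,"claw": 0.8},{"dx": -0.4,"dy": -0.66,"dz": -4.2,"roll": 0,"claw": 0.8},{"dx": -0.4,"dy": -0.66,"dz": -5,"roll": 0,"claw": 0.8}]}}

```text
clock: 9.9
tcp_pos: [0.4496, -0.1651, 0.0532]
orientation: [-0.002, 0.705, 0.709, -0.0]
wrist_force: [0.9, 0.1, -0.3]
finger_gap: 0.0766
grip_force: 0.0
```

Request:
{"api": "send_rows", "payload": {"increments": [{"dx": 0,"dy": 0,"dz": -0.5,"roll": 0,"claw": 0.8},{"dx": 0,"dy": 0,"dz": -1,"roll": 0,"claw": 0.8},{"dx": 0,"dy": 0,"dz": -1,"roll": 0,"claw": 0.8},{"dx": 0,"dy": 0,"dz": -1,"roll": 0,"claw": 0.3},{"dx": 0,"dy": 0,"dz": -1,"roll": 0,"claw": 0}]}}

```text
clock: 10.52
tcp_pos: [0.4511, -0.1676, 0.0313]
orientation: [0.001, 0.707, 0.708, 0.0]
wrist_force: [-0.8, 1.2, -0.5]
finger_gap: 0.0431
grip_force: 0.0
```

Request:
{"api": "send_rows", "payload": {"increments": [{"dx": 0,"dy": 0,"dz": 0,"roll": 0,"claw": -0.1},{"dx": 0,"dy": 0,"dz": 0,"roll": 0,"claw": -0.2},{"dx": 0,"dy": 0,"dz": 0,"roll": 0,"claw": -0.4},{"dx": 0,"dy": 0,"dz": 0,"roll": 0,"claw": -0.6},{"dx": 0,"dy": 0,"dz": 0,"roll": 0,"claw": -0.6}]}}

```text
clock: 11.15
tcp_pos: [0.4506, -0.1674, 0.0309]
orientation: [0.0, 0.707, 0.708, -0.0]
wrist_force: [-1.8, -0.5, 4.6]
finger_gap: 0.0292
grip_force: 25.0
```

Request:
{"api": "send_rows", "payload": {"increments": [{"dx": 0,"dy": 0,"dz": 0.2,"roll": 0,"claw": -0.6},{"dx": 0,"dy": 0,"dz": 0.8,"roll": 0,"claw": -0.6},{"dx": 0,"dy": 0,"dz": 2,"roll": 0,"claw": -0.6},{"dx": 0,"dy": 0,"dz": 3.3,"roll": 0,"claw": -0.6},{"dx": 0,"dy": 0,"dz": 4,"roll": 0,"claw": -0.6}]}}

```text
clock: 11.78
tcp_pos: [0.4514, -0.1676, 0.1332]
orientation: [0.001, 0.707, 0.708, 0.0]
wrist_force: [1.5, -0.4, -1.1]
finger_gap: 0.0293
grip_force: 25.1
```

Request:
{"api": "send_rows", "payload": {"increments": [{"dx": 0.6,"dy": 0.8,"dz": 0,"roll": 0,"claw": -0.6},{"dx": 1.6,"dy": 2.4,"dz": 0,"roll": 0,"claw": -0.6},{"dx": 2.6,"dy": 4,"dz": 0,"roll": 0,"claw": -0.6},{"dx": 3.5,"dy": 5.4,"dz": 0,"roll": 0,"claw": -0.6},{"dx": 4.1,"dy": 6.4,"dz": 0,"roll": 0,"claw": -0.6}]}}

```text
clock: 12.4
tcp_pos: [0.554, -0.0055, 0.1314]
orientation: [0.0, 0.706, 0.708, 0.0]
wrist_force: [-0.3, -0.1, -1.9]
finger_gap: 0.0288
grip_force: 25.1
```

Request:
{"api": "send_rows", "payload": {"increments": [{"dx": 0.6,"dy": 0.6,"dz": 0,"roll": 0,"claw": -0.6},{"dx": 1.4,"dy": 1.3,"dz": 0,"roll": 0,"claw": -0.6},{"dx": 2.1,"dy": 1.9,"dz": 0,"roll": 0,"claw": -0.6},{"dx": 2.45,"dy": 2.2,"dz": 0,"roll": 0,"claw": -0.6},{"dx": 2.45,"dy": 2.2,"dz": 0,"roll": 0,"claw": -0.6}]}}

```text
clock: 13.02
tcp_pos: [0.6144, 0.048, 0.1307]
orientation: [0.0, 0.706, 0.708, -0.0]
wrist_force: [0.1, 0.2, -0.8]
finger_gap: 0.0292
grip_force: 25.1
```

Request:
{"api": "send_rows", "payload": {"increments": [{"dx": 0.02,"dy": 0,"dz": -0.8,"roll": 0,"claw": -0.6},{"dx": 0.02,"dy": 0,"dz": -1.7,"roll": 0,"claw": -0.6},{"dx": 0.02,"dy": 0,"dz": -2.5,"roll": 0,"claw": -0.6},{"dx": 0.02,"dy": 0,"dz": -3.0,"roll": 0,"claw": -0.6},{"dx": 0.02,"dy": 0,"dz": -3.0,"roll": 0,"claw": -0.6}]}}

```text
clock: 13.65
tcp_pos: [0.6137, 0.0474, 0.0548]
orientation: [-0.001, 0.707, 0.707, -0.001]
wrist_force: [0.1, 0.8, -1.3]
finger_gap: 0.0291
grip_force: 25.1
```

Run:
```python
from h import *
c=read_camera('wrist');c=read_camera('wrist');z=get_state()['tcp_pos'];print(z)
cv2.imwrite('pics/p3.png',cv2.resize(c['image'][150:350,180:400],None,fx=2.5,fy=2.5,interpolation=2))
```

```text
[0.61507883 0.04752066 0.05628001]
```

View pics/p3.png

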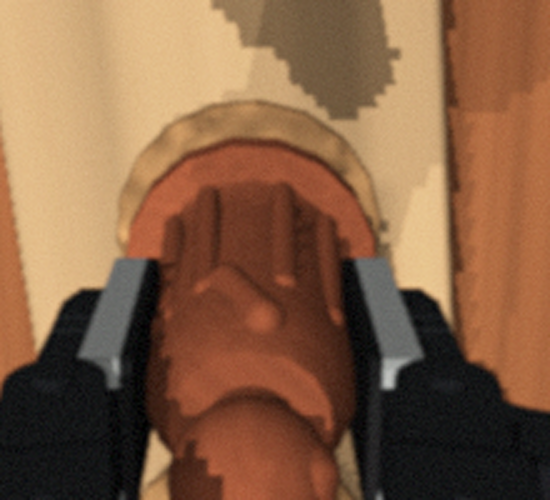

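The crop shows the held foot centred over disc b in x (foot 127–378, disc 118–385), with the disc's far edge at row 100 and the foot's at row 141. I'll check y numerically.

Run:
```python
from h import *
c=read_camera('wrist');z=get_state()['tcp_pos'];print(z)
print(plane(c,280,150+100/2.5,.019)-[0,.027,0],plane(c,280.4,150+141/2.5,z[2]-.0309+.008)-[0,.024,0])
```

```text
[0.61540638 0.04758485 0.05655623]
[0.61477184 0.04873915 0.019     ] [0.61494914 0.04730335 0.03365623]
```

Request:
{"api": "send_rows", "payload": {"increments": [{"dx": 0,"dy": 0.05,"dz": -0.08,"roll": 0,"claw": -0.6},{"dx": 0,"dy": 0.05,"dz": -0.16,"roll": 0,"claw": -0.6},{"dx": 0,"dy": 0.05,"dz": -0.22,"roll": 0,"claw": -0.6},{"dx": 0,"dy": 0.05,"dz": -0.28,"roll": 0,"claw": -0.6},{"dx": 0,"dy": 0.05,"dz": -0.28,"roll": 0,"claw": -0.6}]}}

```text
clock: 14.42
tcp_pos: [0.6149, 0.0491, 0.0499]
orientation: [0.0, 0.707, 0.708, 0.0]
wrist_force: [-2.4, 0.1, 7.1]
finger_gap: 0.029
grip_force: 26.0
```

Request:
{"api": "send_rows", "payload": {"increments": [{"dx": 0,"dy": 0,"dz": 0,"roll": 0,"claw": -0.25},{"dx": 0,"dy": 0,"dz": 0,"roll": 0,"claw": -0.1},{"dx": 0,"dy": 0,"dz": 0,"roll": 0,"claw": 0.2},{"dx": 0,"dy": 0,"dz": 0,"roll": 0,"claw": 0.5},{"dx": 0,"dy": 0,"dz": 0,"roll": 0,"claw": 0.8}]}}

```text
clock: 15.05
tcp_pos: [0.6148, 0.049, 0.0485]
orientation: [-0.0, 0.707, 0.708, -0.0]
wrist_force: [-0.4, 0.7, 0.2]
finger_gap: 0.0772
grip_force: 0.0
```

Request:
{"api": "send_rows", "payload": {"increments": [{"dx": 0,"dy": 0,"dz": 0,"roll": 0,"claw": 0.8},{"dx": 0,"dy": 0,"dz": 1.2,"roll": 0,"claw": 0.8},{"dx": 0,"dy": 0,"dz": 3,"roll": 0,"claw": 0.8},{"dx": 0,"dy": 0,"dz": 5,"roll": 0,"claw": 0.8},{"dx": 0,"dy": 0,"dz": 6,"roll": 0,"claw": 0.8}]}}

```text
clock: 15.68
tcp_pos: [0.616, 0.049, 0.202]
orientation: [0.002, 0.707, 0.708, 0.001]
wrist_force: [0.9, 0.4, -0.4]
finger_gap: 0.0766
grip_force: 0.0
```

```bash
cat > e.py <<'E'
# sample blob masks in wrist camera: clay & cork ; print the clay blob extents
from m import *
np.seterr(all='ignore')
def clay(c,x,y,zc=.008,save=None):
    """fit circle centre (world) of foot from outline of clay mask (far half)."""
    im=cv2.GaussianBlur(c['image'],(3,3),0).astype(float)
    r=im[...,2]/(im[...,1]+1)
    return r
E
python3 - <<'E'
from e import *
for i in range(3): c=read_camera('wrist')
print(get_state()['tcp_pos'].round(4))
g=proj(c,(.4555,.1553,.008));print(g)
c=read_camera('top')
m=blobs(c,'fig');N,L,S,C=cv2.connectedComponentsWithStats(m)
for i in range(1,N):
    if S[i,4]>60: print(S[i],C[i].round(1))
E
```

```text
[0.6158 0.049  0.2002]
[85.22030029 58.44849326]
[446 278  24  20 228] [459.1 286.9]
[426 289  18  12  62] [433.7 296.2]
```

Request:
{"api": "send_rows", "payload": {"increments": [{"dx": -1.3,"dy": 0.9,"dz": 0,"roll": 0,"claw": 0.8},{"dx": -2.8,"dy": 1.8,"dz": 0,"roll": 0,"claw": 0.8},{"dx": -4.4,"dy": 2.9,"dz": 0,"roll": 0,"claw": 0.8},{"dx": -5.8,"dy": 3.8,"dz": 0,"roll": 0,"claw": 0.8},{"dx": -6.4,"dy": 4.2,"dz": 0,"roll": 0,"claw": 0.8}]}}

```text
clock: 16.5
tcp_pos: [0.4519, 0.1547, 0.1969]
orientation: [-0.001, 0.706, 0.708, -0.001]
wrist_force: [0.6, 0.7, 0.5]
finger_gap: 0.077
grip_force: 0.0
```

```bash
cat > e.py <<'E'
import sys
from h import *
gx,gy=map(float,sys.argv[1:3])
for i in range(4): c=read_camera('wrist')
print(get_state()['clock'],get_state()['tcp_pos'].round(4))
im=cv2.GaussianBlur(c['image'],(3,3),0).astype(float); r=im[...,2]/(im[...,1]+1)
def at(p): return [float(cv2.getRectSubPix(q.astype(np.float32),(1,1),tuple(map(float,p)))[0,0]) for q in (r,im[...,1])]
for nm,ax in(('x',(1,0)),('y',(0,1))):
    print(nm)
    for d in range(-34,36,2):
        if nm=='y' and d<8: continue
        if nm=='x' and abs(d)<14: continue
        p=proj(c,(gx+ax[0]*d/1000,gy+ax[1]*d/1000+(.008 if nm=='x' else 0),.008)); print(d,*np.round(at(p),2),end=' | ')
    print()
E
python3 e.py .455 .1553
```

```text
16.7 [0.4556 0.1538 0.1981]
x
-34 1.61 112.98 | -32 1.61 118.86 | -30 1.61 118.0 | -28 1.61 118.04 | -26 1.62 115.45 | -24 1.73 100.45 | -22 1.83 93.01 | -20 1.85 91.03 | -18 1.9 66.82 | -16 1.88 47.97 | -14 1.87 47.37 | 14 1.87 49.39 | 16 1.9 71.48 | 18 1.88 81.74 | 20 1.85 76.74 | 22 1.67 81.77 | 24 1.64 92.17 | 26 1.62 104.02 | 28 1.62 108.12 | 30 1.62 116.98 | 32 1.61 117.96 | 34 1.61 116.79 | 
y
8 1.88 50.01 | 10 1.88 50.2 | 12 1.94 48.41 | 14 1.9 48.76 | 16 1.91 52.89 | 18 1.91 65.58 | 20 1.9 77.28 | 22 1.88 80.51 | 24 1.86 77.48 | 26 1.71 76.16 | 28 1.66 85.79 | 30 1.65 94.44 | 32 1.63 99.23 | 34 1.64 98.23 |
```

Request:
{"api": "send_rows", "payload": {"increments": [{"dx": -0.1,"dy": 0.09,"dz": -0.6,"roll": 0,"claw": 0.8},{"dx": -0.1,"dy": 0.09,"dz": -2,"roll": 0,"claw": 0.8},{"dx": -0.1,"dy": 0.09,"dz": -3.4,"roll": 0,"claw": 0.8},{"dx": -0.1,"dy": 0.09,"dz": -4.6,"roll": 0,"claw": 0.8},{"dx": -0.1,"dy": 0.09,"dz": -5.4,"roll": 0,"claw": 0.8}]}}

```text
clock: 17.32
tcp_pos: [0.4516, 0.1554, 0.0608]
orientation: [-0.001, 0.707, 0.707, -0.001]
wrist_force: [0.1, -0.2, -0.3]
finger_gap: 0.0769
grip_force: 0.0
```

Request:
{"api": "send_rows", "payload": {"increments": [{"dx": 0,"dy": 0,"dz": -0.5,"roll": 0,"claw": 0.8},{"dx": 0,"dy": 0,"dz": -0.7,"roll": 0,"claw": 0.8},{"dx": 0,"dy": 0,"dz": -0.7,"roll": 0,"claw": 0.8},{"dx": 0,"dy": 0,"dz": -0.7,"roll": 0,"claw": 0.3},{"dx": 0,"dy": 0,"dz": -0.7,"roll": 0,"claw": 0}]}}

```text
clock: 17.95
tcp_pos: [0.4529, 0.1564, 0.0468]
orientation: [0.0, 0.707, 0.708, 0.001]
wrist_force: [0.3, 0.6, -0.2]
finger_gap: 0.043
grip_force: 0.0
```

Request:
{"api": "send_rows", "payload": {"increments": [{"dx": 0,"dy": 0,"dz": 0,"roll": 0,"claw": -0.1},{"dx": 0,"dy": 0,"dz": 0,"roll": 0,"claw": -0.2},{"dx": 0,"dy": 0,"dz": 0,"roll": 0,"claw": -0.4},{"dx": 0,"dy": 0,"dz": 0,"roll": 0,"claw": -0.6},{"dx": 0,"dy": 0,"dz": 0,"roll": 0,"claw": -0.6}]}}

```text
clock: 18.58
tcp_pos: [0.4526, 0.1563, 0.0463]
orientation: [0.0, 0.707, 0.708, 0.0]
wrist_force: [-0.3, -0.1, 3.8]
finger_gap: 0.0296
grip_force: 26.1
```

Request:
{"api": "send_rows", "payload": {"increments": [{"dx": 0,"dy": 0,"dz": 0.2,"roll": 0,"claw": -0.6},{"dx": 0,"dy": 0,"dz": 1,"roll": 0,"claw": -0.6},{"dx": 0,"dy": 0,"dz": 2.6,"roll": 0,"claw": -0.6},{"dx": 0,"dy": 0,"dz": 4.2,"roll": 0,"claw": -0.6},{"dx": 0,"dy": 0,"dz": 5.2,"roll": 0,"claw": -0.6}]}}

```text
clock: 19.2
tcp_pos: [0.4525, 0.1563, 0.1779]
orientation: [0.0, 0.707, 0.708, 0.001]
wrist_force: [-0.3, -1.0, -1.9]
finger_gap: 0.0293
grip_force: 25.9
```

Request:
{"api": "send_rows", "payload": {"increments": [{"dx": 0.3,"dy": -0.8,"dz": 0,"roll": 0,"claw": -0.6},{"dx": 0.9,"dy": -2.2,"dz": 0,"roll": 0,"claw": -0.6},{"dx": 1.8,"dy": -3.6,"dz": 0,"roll": 0,"claw": -0.6},{"dx": 2.7,"dy": -4.8,"dz": 0,"roll": 0,"claw": -0.6},{"dx": 3.5,"dy": -5.8,"dz": 0,"roll": 0,"claw": -0.6}]}}

```text
clock: 19.82
tcp_pos: [0.5399, 0.0101, 0.1757]
orientation: [-0.0, 0.707, 0.707, -0.0]
wrist_force: [0.2, 0.8, -1.0]
finger_gap: 0.0295
grip_force: 25.9
```

Request:
{"api": "send_rows", "payload": {"increments": [{"dx": 0.9,"dy": -0.6,"dz": 0,"roll": 0,"claw": -0.6},{"dx": 1.9,"dy": -1.1,"dz": 0,"roll": 0,"claw": -0.6},{"dx": 2.7,"dy": -1.4,"dz": 0,"roll": 0,"claw": -0.6},{"dx": 3,"dy": -1.5,"dz": 0,"roll": 0,"claw": -0.6},{"dx": 3,"dy": -1.5,"dz": 0,"roll": 0,"claw": -0.6}]}}

```text
clock: 20.45
tcp_pos: [0.6144, -0.0261, 0.1755]
orientation: [-0.001, 0.707, 0.708, -0.0]
wrist_force: [-0.5, 0.2, -1.5]
finger_gap: 0.0293
grip_force: 25.9
```

Request:
{"api": "send_rows", "payload": {"increments": [{"dx": 0.02,"dy": 0,"dz": -1,"roll": 0,"claw": -0.6},{"dx": 0.02,"dy": 0,"dz": -2.2,"roll": 0,"claw": -0.6},{"dx": 0.02,"dy": 0,"dz": -3.3,"roll": 0,"claw": -0.6},{"dx": 0.02,"dy": 0,"dz": -4,"roll": 0,"claw": -0.6},{"dx": 0.02,"dy": 0,"dz": -4,"roll": 0,"claw": -0.6}]}}

```text
clock: 21.08
tcp_pos: [0.6129, -0.0254, 0.0747]
orientation: [-0.002, 0.706, 0.708, -0.001]
wrist_force: [-0.6, 0.0, -1.0]
finger_gap: 0.0293
grip_force: 25.8
```

```bash
cat > g.py <<'E'
import sys
from h import *
gx,gy,z0=map(float,sys.argv[1:4])
for i in range(3): c=read_camera('wrist')
t=get_state()['tcp_pos'];print(get_state()['clock'],t.round(4)); zf=t[2]-z0+.008
im=cv2.GaussianBlur(c['image'],(3,3),0).astype(float); r=im[...,2]/(im[...,1]+1)
at=lambda p:[float(cv2.getRectSubPix(q.astype(np.float32),(1,1),tuple(map(float,p)))[0,0]) for q in (r,im[...,1])]
for nm,z,yo in(('discY',.019,None),('footY',zf,None),('discX',.019,.018),('footX',zf,.016)):
    print(nm)
    for d in range(-32,34,1):
        if yo is None and d<18 or yo and (abs(d)<12 or abs(d)>26): continue
        p=proj(c,(gx,gy+d/1000,z) if yo is None else (gx+d/1000,gy+yo,z)); print(d,*np.round(at(p),2),end='|')
    print()
cv2.imwrite('pics/last.png',cv2.resize(c['image'][150:350,180:400],None,fx=2.5,fy=2.5,interpolation=2))
E
python3 g.py .616 -.0265 .0463
```

```text
21.225 [ 0.6156 -0.026   0.0773]
discY
18 1.87 86.24|19 1.86 86.64|20 1.88 70.24|21 1.72 64.92|22 1.45 96.35|23 1.36 116.45|24 1.35 120.92|25 1.36 122.78|26 1.36 115.95|27 1.27 137.75|28 1.22 170.96|29 1.21 175.79|30 1.22 175.0|31 1.22 175.0|32 1.21 176.38|33 1.21 181.65|
footY
18 1.87 73.68|19 1.85 83.23|20 1.86 83.6|21 1.87 83.53|22 1.89 82.59|23 1.87 86.6|24 1.87 84.11|25 1.86 64.83|26 1.57 77.75|27 1.38 111.26|28 1.36 119.3|29 1.35 122.22|30 1.36 116.37|31 1.27 139.07|32 1.21 173.06|33 1.21 175.41|
discX
-26 1.21 176.79|-25 1.2 176.68|-24 1.21 175.08|-23 1.23 165.54|-22 1.28 142.41|-21 1.33 124.48|-20 1.34 122.89|-19 1.34 126.4|-18 1.34 134.43|-17 1.33 140.31|-16 1.34 141.43|-15 1.35 134.68|-14 1.43 110.91|-13 1.58 86.26|-12 1.78 73.31|12 1.51 78.48|13 1.41 102.51|14 1.36 119.46|15 1.36 110.54|16 1.36 99.93|17 1.3 115.26|18 1.25 140.71|19 1.23 133.12|20 1.24 112.99|21 1.24 111.13|22 1.24 111.94|23 1.24 106.22|24 1.24 95.85|25 1.24 94.28|26 1.24 94.02|
footX
-26 1.21 181.73|-25 1.22 171.13|-24 1.29 139.2|-23 1.34 128.15|-22 1.33 136.48|-21 1.33 142.75|-20 1.39 127.03|-19 1.68 94.01|-18 1.87 92.6|-17 1.85 96.09|-16 1.85 97.03|-15 1.84 95.54|-14 1.85 94.03|-13 1.87 94.56|-12 1.84 96.97|12 1.88 81.32|13 1.88 83.72|14 1.84 87.22|15 1.87 84.21|16 1.88 80.47|17 1.83 69.65|18 1.52 82.43|19 1.35 103.6|20 1.25 135.14|21 1.23 158.11|22 1.22 159.8|23 1.23 156.06|24 1.22 146.55|25 1.23 135.18|26 1.24 104.07|
```

Request:
{"api": "send_rows", "payload": {"increments": [{"dx": -0.06,"dy": 0,"dz": -0.1,"roll": 0,"claw": -0.6},{"dx": -0.06,"dy": 0,"dz": -0.22,"roll": 0,"claw": -0.6},{"dx": -0.06,"dy": 0,"dz": -0.35,"roll": 0,"claw": -0.6},{"dx": -0.06,"dy": 0,"dz": -0.46,"roll": 0,"claw": -0.6},{"dx": -0.06,"dy": 0,"dz": -0.49,"roll": 0,"claw": -0.6}]}}

```text
clock: 21.85
tcp_pos: [0.6144, -0.0262, 0.065]
orientation: [0.001, 0.707, 0.708, 0.001]
wrist_force: [-3.0, 0.9, 8.2]
finger_gap: 0.0294
grip_force: 26.1
```

Request:
{"api": "send_rows", "payload": {"increments": [{"dx": 0,"dy": 0,"dz": 0,"roll": 0,"claw": -0.25},{"dx": 0,"dy": 0,"dz": 0,"roll": 0,"claw": -0.1},{"dx": 0,"dy": 0,"dz": 0,"roll": 0,"claw": 0.2},{"dx": 0,"dy": 0,"dz": 0,"roll": 0,"claw": 0.5},{"dx": 0,"dy": 0,"dz": 0,"roll": 0,"claw": 0.8}]}}

```text
clock: 22.48
tcp_pos: [0.6138, -0.0262, 0.0638]
orientation: [0.0, 0.707, 0.708, 0.0]
wrist_force: [0.0, -0.0, 1.1]
finger_gap: 0.0768
grip_force: 0.0
```

Request:
{"api": "send_rows", "payload": {"increments": [{"dx": 0,"dy": 0,"dz": 0,"roll": 0,"claw": 0.8},{"dx": 0,"dy": 0,"dz": 1.2,"roll": 0,"claw": 0.8},{"dx": 0,"dy": 0,"dz": 3,"roll": 0,"claw": 0.8},{"dx": 0,"dy": 0,"dz": 5,"roll": 0,"claw": 0.8},{"dx": 0,"dy": 0,"dz": 5.8,"roll": 0,"claw": 0.8}]}}

```text
clock: 23.1
tcp_pos: [0.6152, -0.0265, 0.2126]
orientation: [0.002, 0.707, 0.708, 0.002]
wrist_force: [0.5, -0.1, -0.1]
finger_gap: 0.0769
grip_force: 0.0
```

Request:
{"api": "send_rows", "payload": {"increments": [{"dx": -1.3,"dy": -1.4,"dz": 0,"roll": 0,"claw": 0.8},{"dx": -2.8,"dy": -3.2,"dz": 0,"roll": 0,"claw": 0.8},{"dx": -4.4,"dy": -5,"dz": 0,"roll": 0,"claw": 0.8},{"dx": -6,"dy": -6.8,"dz": 0,"roll": 0,"claw": 0.8},{"dx": -7,"dy": -8,"dz": 0,"roll": 0,"claw": 0.8}]}}

```text
clock: 23.72
tcp_pos: [0.437, -0.2277, 0.2091]
orientation: [0.0, 0.707, 0.707, -0.0]
wrist_force: [0.9, 0.4, 1.0]
finger_gap: 0.0768
grip_force: 0.0
```

Request:
{"api": "send_rows", "payload": {"increments": [{"dx": -0.5,"dy": -0.6,"dz": 0,"roll": 0,"claw": 0.8},{"dx": -1.1,"dy": -1.3,"dz": 0,"roll": 0,"claw": 0.8},{"dx": -1.6,"dy": -1.85,"dz": 0,"roll": 0,"claw": 0.8},{"dx": -1.7,"dy": -1.95,"dz": 0,"roll": 0,"claw": 0.8},{"dx": -1.7,"dy": -1.95,"dz": 0,"roll": 0,"claw": 0.8}]}}

```text
clock: 24.35
tcp_pos: [0.3964, -0.2748, 0.2089]
orientation: [0.0, 0.707, 0.707, 0.0]
wrist_force: [0.8, 0.2, -0.2]
finger_gap: 0.0769
grip_force: 0.0
```

```bash
python3 e.py .395 -.277
```

```text
24.55 [ 0.3967 -0.2745  0.2088]
x
-34 1.62 71.41 | -32 1.63 67.31 | -30 1.63 68.71 | -28 1.64 71.0 | -26 1.64 70.58 | -24 1.69 64.88 | -22 1.85 62.55 | -20 1.87 64.72 | -18 1.88 58.51 | -16 1.89 43.54 | -14 1.83 33.75 | 14 1.87 38.72 | 16 1.87 49.76 | 18 1.91 52.12 | 20 1.78 53.87 | 22 1.67 58.41 | 24 1.65 63.85 | 26 1.67 67.55 | 28 1.69 68.08 | 30 1.66 78.51 | 32 1.67 81.71 | 34 1.66 80.64 | 
y
8 1.79 34.39 | 10 1.85 33.03 | 12 1.84 33.43 | 14 1.82 34.05 | 16 1.83 39.95 | 18 1.87 51.16 | 20 1.87 53.08 | 22 1.86 51.78 | 24 1.72 51.08 | 26 1.63 59.77 | 28 1.62 69.4 | 30 1.64 73.15 | 32 1.66 73.6 | 34 1.64 74.23 |
```

Request:
{"api": "send_rows", "payload": {"increments": [{"dx": -0.15,"dy": -0.14,"dz": -0.4,"roll": 0,"claw": 0.8},{"dx": -0.15,"dy": -0.14,"dz": -1.6,"roll": 0,"claw": 0.8},{"dx": -0.15,"dy": -0.14,"dz": -3,"roll": 0,"claw": 0.8},{"dx": -0.15,"dy": -0.14,"dz": -4.2,"roll": 0,"claw": 0.8},{"dx": -0.15,"dy": -0.14,"dz": -5,"roll": 0,"claw": 0.8}]}}

```text
clock: 25.18
tcp_pos: [0.3916, -0.2776, 0.0817]
orientation: [-0.001, 0.707, 0.708, -0.0]
wrist_force: [-1.0, -0.0, 0.7]
finger_gap: 0.0772
grip_force: 0.0
```

Request:
{"api": "send_rows", "payload": {"increments": [{"dx": 0,"dy": 0,"dz": -0.5,"roll": 0,"claw": 0.8},{"dx": 0,"dy": 0,"dz": -0.75,"roll": 0,"claw": 0.8},{"dx": 0,"dy": 0,"dz": -0.75,"roll": 0,"claw": 0.8},{"dx": 0,"dy": 0,"dz": -0.75,"roll": 0,"claw": 0.3},{"dx": 0,"dy": 0,"dz": -0.75,"roll": 0,"claw": 0}]}}

```text
clock: 25.8
tcp_pos: [0.393, -0.2789, 0.0658]
orientation: [0.001, 0.707, 0.708, 0.0]
wrist_force: [-1.4, -1.5, 1.3]
finger_gap: 0.0431
grip_force: 0.0
```

Request:
{"api": "send_rows", "payload": {"increments": [{"dx": 0,"dy": 0,"dz": 0,"roll": 0,"claw": -0.1},{"dx": 0,"dy": 0,"dz": 0,"roll": 0,"claw": -0.2},{"dx": 0,"dy": 0,"dz": 0,"roll": 0,"claw": -0.4},{"dx": 0,"dy": 0,"dz": 0,"roll": 0,"claw": -0.6},{"dx": 0,"dy": 0,"dz": 0,"roll": 0,"claw": -0.6}]}}

```text
clock: 26.42
tcp_pos: [0.3927, -0.2786, 0.0653]
orientation: [0.0, 0.707, 0.708, 0.0]
wrist_force: [-0.0, 0.2, 2.3]
finger_gap: 0.0292
grip_force: 30.4
```

Request:
{"api": "send_rows", "payload": {"increments": [{"dx": 0,"dy": 0,"dz": 0.2,"roll": 0,"claw": -0.6},{"dx": 0,"dy": 0,"dz": 1,"roll": 0,"claw": -0.6},{"dx": 0,"dy": 0,"dz": 2.4,"roll": 0,"claw": -0.6},{"dx": 0,"dy": 0,"dz": 3.8,"roll": 0,"claw": -0.6},{"dx": 0,"dy": 0,"dz": 4.6,"roll": 0,"claw": -0.6}]}}

```text
clock: 27.05
tcp_pos: [0.3927, -0.2787, 0.1817]
orientation: [0.001, 0.707, 0.708, 0.0]
wrist_force: [0.4, 0.1, -1.4]
finger_gap: 0.0294
grip_force: 30.1
```

Request:
{"api": "send_rows", "payload": {"increments": [{"dx": 0.8,"dy": 0.5,"dz": 0,"roll": 0,"claw": -0.6},{"dx": 2.2,"dy": 1.5,"dz": 0,"roll": 0,"claw": -0.6},{"dx": 3.7,"dy": 2.6,"dz": 0,"roll": 0,"claw": -0.6},{"dx": 5.2,"dy": 3.8,"dz": 0,"roll": 0,"claw": -0.6},{"dx": 6.2,"dy": 4.6,"dz": 0,"roll": 0,"claw": -0.6}]}}

```text
clock: 27.68
tcp_pos: [0.5485, -0.1618, 0.1795]
orientation: [-0.001, 0.706, 0.708, -0.0]
wrist_force: [0.2, -0.5, -1.7]
finger_gap: 0.0294
grip_force: 30.1
```

Request:
{"api": "send_rows", "payload": {"increments": [{"dx": 0.9,"dy": 0.7,"dz": 0,"roll": 0,"claw": -0.6},{"dx": 1.8,"dy": 1.6,"dz": 0,"roll": 0,"claw": -0.6},{"dx": 2.5,"dy": 2.2,"dz": 0,"roll": 0,"claw": -0.6},{"dx": 2.8,"dy": 2.45,"dz": 0,"roll": 0,"claw": -0.6},{"dx": 2.8,"dy": 2.45,"dz": 0,"roll": 0,"claw": -0.6}]}}

```text
clock: 28.3
tcp_pos: [0.6173, -0.102, 0.1795]
orientation: [-0.0, 0.706, 0.708, -0.0]
wrist_force: [-0.6, -1.4, -2.2]
finger_gap: 0.029
grip_force: 30.1
```

Request:
{"api": "send_rows", "payload": {"increments": [{"dx": 0.02,"dy": 0,"dz": -0.8,"roll": 0,"claw": -0.6},{"dx": 0.02,"dy": 0,"dz": -1.8,"roll": 0,"claw": -0.6},{"dx": 0.02,"dy": 0,"dz": -2.7,"roll": 0,"claw": -0.6},{"dx": 0.02,"dy": 0,"dz": -3.3,"roll": 0,"claw": -0.6},{"dx": 0.02,"dy": 0,"dz": -3.3,"roll": 0,"claw": -0.6}]}}

```text
clock: 28.92
tcp_pos: [0.6167, -0.1025, 0.0964]
orientation: [-0.001, 0.707, 0.707, -0.001]
wrist_force: [0.1, 0.2, -1.6]
finger_gap: 0.0293
grip_force: 30.0
```

```bash
python3 g.py .6185 -.102 .0653
```

```text
29.075 [ 0.6186 -0.1027  0.0987]
discY
18 1.86 85.87|19 1.85 77.62|20 1.76 66.62|21 1.48 87.33|22 1.35 114.42|23 1.33 124.81|24 1.35 130.67|25 1.34 138.19|26 1.31 139.46|27 1.25 150.43|28 1.22 161.86|29 1.22 163.46|30 1.22 162.6|31 1.22 163.05|32 1.22 165.95|33 1.21 168.14|
footY
18 1.9 78.7|19 1.87 83.95|20 1.87 84.04|21 1.85 85.73|22 1.84 86.96|23 1.86 85.31|24 1.85 73.44|25 1.64 69.86|26 1.4 103.16|27 1.33 122.16|28 1.35 128.32|29 1.33 137.6|30 1.31 139.42|31 1.24 151.88|32 1.22 163.37|33 1.22 164.02|
discX
-26 1.2 183.12|-25 1.2 182.12|-24 1.2 181.24|-23 1.2 180.4|-22 1.2 180.12|-21 1.21 178.67|-20 1.23 165.72|-19 1.28 141.74|-18 1.33 124.24|-17 1.35 121.81|-16 1.35 127.98|-15 1.34 136.57|-14 1.35 134.41|-13 1.38 124.17|-12 1.44 108.65|12 1.53 74.23|13 1.47 80.72|14 1.41 78.41|15 1.4 72.4|16 1.37 74.41|17 1.36 72.22|18 1.37 62.3|19 1.35 62.36|20 1.28 77.47|21 1.24 93.47|22 1.24 97.44|23 1.25 98.0|24 1.25 98.77|25 1.24 100.43|26 1.26 100.0|
footX
-26 1.2 185.17|-25 1.2 185.78|-24 1.2 184.98|-23 1.2 181.71|-22 1.24 160.54|-21 1.31 134.53|-20 1.33 132.23|-19 1.38 126.18|-18 1.61 96.92|-17 1.83 91.33|-16 1.84 98.41|-15 1.84 100.2|-14 1.82 102.03|-13 1.82 101.67|-12 1.84 99.28|12 1.86 87.54|13 1.87 87.46|14 1.87 85.2|15 1.88 84.94|16 1.86 88.34|17 1.89 80.41|18 1.83 64.75|19 1.55 66.23|20 1.38 81.92|21 1.37 84.05|22 1.3 86.38|23 1.25 97.45|24 1.25 100.0|25 1.24 100.25|26 1.25 99.3|
```

Request:
{"api": "send_rows", "payload": {"increments": [{"dx": 0,"dy": 0.03,"dz": -0.12,"roll": 0,"claw": -0.6},{"dx": 0,"dy": 0.03,"dz": -0.26,"roll": 0,"claw": -0.6},{"dx": 0,"dy": 0.03,"dz": -0.42,"roll": 0,"claw": -0.6},{"dx": 0,"dy": 0.03,"dz": -0.54,"roll": 0,"claw": -0.6},{"dx": 0,"dy": 0.03,"dz": -0.58,"roll": 0,"claw": -0.6}]}}

```text
clock: 29.7
tcp_pos: [0.6184, -0.1015, 0.084]
orientation: [0.001, 0.707, 0.708, 0.0]
wrist_force: [-1.2, 0.8, 6.9]
finger_gap: 0.0291
grip_force: 30.8
```

Request:
{"api": "send_rows", "payload": {"increments": [{"dx": 0,"dy": 0,"dz": 0,"roll": 0,"claw": -0.25},{"dx": 0,"dy": 0,"dz": 0,"roll": 0,"claw": -0.1},{"dx": 0,"dy": 0,"dz": 0,"roll": 0,"claw": 0.2},{"dx": 0,"dy": 0,"dz": 0,"roll": 0,"claw": 0.5},{"dx": 0,"dy": 0,"dz": 0,"roll": 0,"claw": 0.8}]}}

```text
clock: 30.32
tcp_pos: [0.618, -0.1014, 0.083]
orientation: [0.0, 0.707, 0.708, 0.0]
wrist_force: [0.1, -0.2, 0.7]
finger_gap: 0.077
grip_force: 0.0
```

Request:
{"api": "send_rows", "payload": {"increments": [{"dx": 0,"dy": 0,"dz": 0,"roll": 0,"claw": 0.8},{"dx": 0,"dy": 0,"dz": 1.2,"roll": 0,"claw": 0.8},{"dx": 0,"dy": 0,"dz": 3,"roll": 0,"claw": 0.8},{"dx": 0,"dy": 0,"dz": 5,"roll": 0,"claw": 0.8},{"dx": 0,"dy": 0,"dz": 6,"roll": 0,"claw": 0.8}]}}

```text
clock: 30.95
tcp_pos: [0.6191, -0.1018, 0.2365]
orientation: [0.002, 0.707, 0.708, 0.001]
wrist_force: [0.1, -0.6, -0.6]
finger_gap: 0.0767
grip_force: 0.0
```

Request:
{"api": "send_rows", "payload": {"increments": [{"dx": -1.2,"dy": -0.5,"dz": 0,"roll": 0,"claw": 0.8},{"dx": -2.4,"dy": -1,"dz": 0,"roll": 0,"claw": 0.8},{"dx": -3.8,"dy": -2,"dz": 0,"roll": 0,"claw": 0.8},{"dx": -5.2,"dy": -3.5,"dz": 0,"roll": 0,"claw": 0.8},{"dx": -6.5,"dy": -5,"dz": 0,"roll": 0,"claw": 0.8}]}}

```text
clock: 31.58
tcp_pos: [0.4544, -0.2272, 0.2333]
orientation: [0.0, 0.706, 0.708, 0.0]
wrist_force: [-0.4, -0.2, -0.4]
finger_gap: 0.0767
grip_force: 0.0
```

Run:
```python
from h import *
for i in range(4): c=read_camera('top')
s=read_camera('scene')
a=cv2.resize(c['image'][120:210,110:390],(800,257),interpolation=2);b=cv2.resize(s['image'][195:315,190:440],(700,336),interpolation=2)
cv2.imwrite('pics/end.png',np.vstack([a,cv2.copyMakeBorder(b,0,0,0,100,0)]))
print(get_state()['clock'],get_state()['tcp_pos'])
```

```text
31.825 [ 0.45566775 -0.22652371  0.23326067]
```

View pics/end.png

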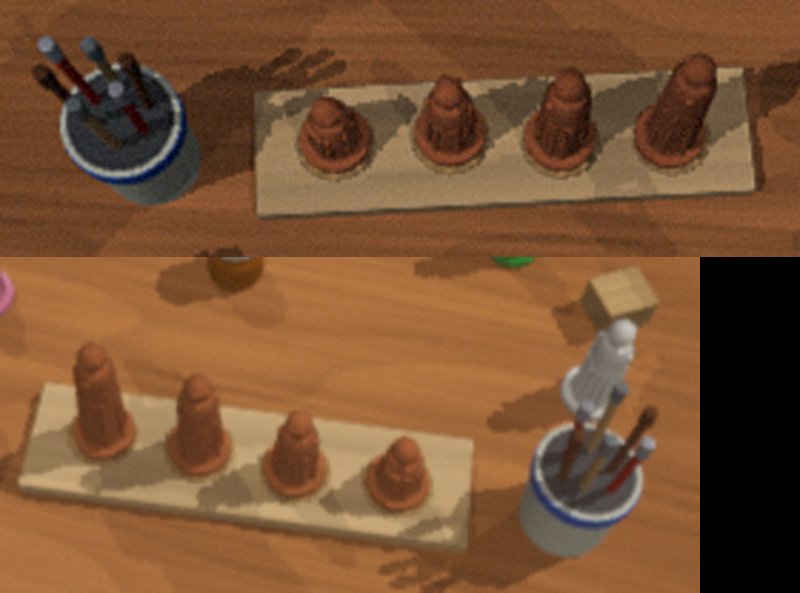

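All four figures stand upright and centred on their discs, in height order from the pot (top row x ≈ 335, 450, 560, 672). The pot has not moved.

```bash
python3 -c "from workcell import *; print(hand_in())"
```

```text
the job is handed in; nothing more can be done
None
```

I stood the four clay figures on the discs in order of height, shortest nearest the brush pot. In the final pictures all were upright and centred to about 2 mm, with the pot where it was, and I handed the job in at about 32 s of the 128 s.

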